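Slide the finned carrier round to the sprung test contact

TASK

Bring the carrier with the cooling fins into the test bay of the tray, the far left corner bay with the sprung brass contact, by sliding: first slide the flat-chip carrier into the empty near right corner, then the carrier with the four round cans out of the test bay into the place so freed, then the finned one into the test bay. Keep every carrier flat on the tray floor, and press the finned one forward onto the sprung contact by feel with a steady push of about 8 newtons for half a second (never more than 12, the contact is delicate) before you let go and leave it in the bay; do not disturb the things lying around.

Things in the scene. Friction and masses are not known exactly. Their poses are not given: they have to be found in the camera images.
- tray: fixed aluminium tray, inside 158 mm (x) by 130 mm (y), floor 4 mm, walls 6 mm thick, 20 mm high. Origin: centre of its underside, on the bench; x to the far wall, y to the left. 2 x 2 bays, no walls between. Can carrier starts far left (test bay), finned and flat-chip carriers near left and far right, either way round; near right is empty.
- test_bay (a point): far left bay: where a carrier's centre stands clear of the contact; on the tray floor, 4 mm above the bench, at tray x +16, y +32.5 mm; axes as the tray's. Far-row carriers have 10 mm of play along x there when the near row is against the near wall.
- far_right_bay (a point): far right bay centre, on the tray floor, tray x +16, y -32.5 mm; axes as the tray's.
- near_left_bay (a point): near left bay: centre of a carrier that touches the near wall, is at tray x -49, y +32.5 mm; on the tray floor; axes as the tray's.
- near_right_bay (a point): near right bay, empty at the start: a carrier that touches the near wall has its centre here, tray x -49, y -32.5 mm; on the tray floor; axes as the tray's.
- contact_block: black fixed block 30 x 44 x 30 mm behind the far wall (origin: bottom of its near face, tray x +85, y +32.5). Its brass nose, 18 mm wide, 14 mm above the bench, reaches 4 to 28 mm (set differently each time, not measured) into the test bay: a carrier pushed along +x meets it with its centre at tray x +21 to +45. It yields about 1 mm per 5 N, damped.
- finned_grip (a point): FINNED carrier: 60 x 60 x 16 mm plate, loose, 0.2 kg, slippery (PTFE) base, with an upright black grip bar in its middle (14 mm along its x, 24 mm along its y, 16 to 60 mm above the underside). Point: middle of the bar, 38 mm above the underside, 42 mm above the bench; axes as the tray's within some degrees. Long thin parallel aluminium fins, 6 mm high, on both sides of the bar.
- canned_grip (a point): CAN carrier: 60 x 60 x 16 mm plate, loose, 0.2 kg, slippery (PTFE) base, with an upright black grip bar in its middle (14 mm along its x, 24 mm along its y, 16 to 60 mm above the underside). Point: middle of the bar, 38 mm above the underside, 42 mm above the bench; axes as the tray's within some degrees. Four round aluminium cans, 11 mm across, 6 mm high, one near each corner.
- flat_grip (a point): FLAT-CHIP carrier: 60 x 60 x 16 mm plate, loose, 0.2 kg, slippery (PTFE) base, with an upright black grip bar in its middle (14 mm along its x, 24 mm along its y, 16 to 60 mm above the underside). Point: middle of the bar, 38 mm above the underside, 42 mm above the bench; axes as the tray's within some degrees. Two flat aluminium chips, 30 x 10 x 3 mm, one on each side of the bar.
- cap: bystander: upright capacitor, 30 mm across, 42 mm high, right of the tray; origin under its centre.
- flux_tin: bystander: round tin 58 mm across, 28 mm high, on the grey mat to the right; origin under its centre.
- tweezers: bystander: tweezers 119 mm long, 8 mm high, left of the tray; origin under its centre, x along it.
- terminal: bystander: white terminal strip 18 x 60 x 16 mm, beyond the tray; origin under its centre.
- brush: bystander: thin brush 144 mm long, 8 mm high, on the grey mat to the right; origin under its centre, x along it.
Not all that is in view belongs to the job. What is shaped like the part that bears canned_grip but green or purple is not meant.

How it is judged:
By the outcome, as a careful person would: the job done as asked, in the order asked, and still so for the second after the job is handed in, with the robot touching nothing.
It also fails if it takes over 64 s, if anything falls off the work surface, if the arm or the gripper's body presses on something with over 40 N, if the wrist force passes 120 N, or if a joint passes its speed limit or range.

ROBOT

A 7-joint arm with a two-finger parallel gripper is mounted at the origin on a cart in front of the work surface, level with it; the furniture and walls round the work are solid. World frame = base frame: x ahead of the robot, y to its left, z up, the work surface at z = 0. Lengths are in m, angles in rad, forces in N, time in s.
With the tool pointing down it reaches from about 0.35 to 0.9 m from the base axis. Payload 19.9 kg.
Tool frame: the origin (TCP) lies at the very end of the fingers, on their centre line; the grasp point (between the pads) lies 19 mm behind it (r.hold_point_z is the distance from the TCP to the grasp point, in m); z points along the fingers, y is the line along which they close (so a half turn about z gives the same grasp; the last joint's range is limited). The gripper opens to 85 mm and grips with 20 to 120 N. Pads are 22 mm wide; open, the fingers measure 114 mm over their backs; the gripper's body (76 mm by 85 mm) begins 54 mm behind the grasp point. The pads swing forward as they close: fully open they stand 13 mm farther back than shut.
Start: joints at [1.105, 0.417, -0.01, 1.614, 0.005, 1.111, -0.053], TCP at [0.258, -0.569, 0.231] pointing down, gripper open.
Joint ranges: [-2.81, 2.81], [-0.39, 2.02], [-1.27, 1.25], [0.06, 2.57], [-1.19, 4.33], [0.19, 2], [-2.82, 2.82]. Speed limits (rad/s): [1.89, 1.89, 2.39, 2.39, 3.01, 3.01, 3.01].

INTERFACE

Orientations are given as a rotation vector (axis times angle).
In Python, from workcell import monitor, grab_frame, get_calibration, r, finder gives the robot as it stands. The module is installed in compiled form; this text tells all that it offers.
- The arm moves only by the tool play_rows, never from a script. Its arguments are lists of equal length, an entry for each row: "gripper": the closure, from -1 (fully open) to 1 (shut); "dp": the shift along the world's x, y, z in cm, a list of three; "twist": the turn, a rotation vector about the world's x, y, z in degrees, a list of three. A call has 1 to 20 rows; each row shifts and turns the commanded pose from where the row before left it; what a row does not reach is not made up. A row lasts 1/12 s, in which the tool goes at most 41.7 mm and 7.16 degrees, less where a joint would pass 70% of its speed; a pose out of reach is approached as far as the arm can. A call is refused whole if a number of a shift passes 4.17 or a number of a turn 7.16, either way. A call with a gripper value outside its range is refused whole. The fingers move at their own pace and stop on an object; "newtons" is the grip in N (left out, the last holds). Time passes only in rows, so rows that do not move let the fingers close. It gives the time, the measured TCP pose, the force, the opening and the grip force at its end, in the units of the state.
- monitor.read_state(): the state, without advancing time (a new reading comes with each control period).
- grab_frame(name): name is "scene" or "side" or "wrist"; returns the picture (480x640x3 uint8, red, green, blue); there is no depth.
- get_calibration(name): a dict with "K" (3x3 intrinsics, pixels), "k1" (the pictures are not rectified: a ray, as slopes to the right and down, at radius r is drawn at 1 + k1 r^2 times it, then the intrinsics apply), "extrinsics" (4x4, takes a point from camera to world coordinates); the wrist camera has in their place "T_tool_cam" (4x4, takes a point from camera to tool coordinates, whose origin is the TCP and whose axes are the flange's). Camera axes: x right, y down, z forward; pixel columns grow to the right and rows downward; lengths in m; the calibration is good to about 2 mm. A picture is of the moment at which its call begins: read the wrist's pose just before it. get_calibration takes no time and is no camera call.
- r.job_done(): hands the job in; it is judged then, once.
Trained networks look in the newest picture that a camera, given by its name, has taken for a name from the list of things; names that differ only in an ending like _2 or _b are one class to them, and where a whole thing is asked for, a point or a joint stands for the part that bears it (a point fixed in the world has none). Each returns a list of dicts, best first, with "conf" (0 to 1); they miss things now and then, are a little off and sometimes report something else, mostly with a low value. They report only what shows in the picture. A call takes as long as a camera call. They do not tell look-alikes from the thing itself.
- finder.boxes_of(camera, thing): "at" ([x, y, z] in m, in the coordinates of the camera as it stood for that picture, good to about 4 mm: the middle of the surface that is visible of it).
- finder.spot_point(camera, thing): "at" ([x, y, z] in m, in the coordinates of the camera as it stood for that picture, good to about 4 mm: a listed point, or the origin of a listed thing).
The state is a dict: "time": time; "joint_positions": joint angles; "joint_velocities": joint speeds; "joint_torque": joint torques, N m; "position": TCP position; "tcp_rot": TCP orientation; "ft_force": force on the tool from outside, world axes, zero at the start; "ft_torque": the same for the moment, N m; "gripper_width": finger opening in m; "grasp_force": force on a finger pad.
Only numpy, scipy, OpenCV 4.12 (cv2) and the standard library are available. Lean on these libraries where they do the work, as an engineer would, in place of code of your own. Each camera call takes 0.05 s, during which the arm holds its last target. There are 200 camera calls.

## Working session

There is one attempt and no reset: what is moved stays moved. The work goes in short steps, Python scripts to look and compute and a tool call to move; the robot and the scene stay as the last step left them, time stands still between calls to the robot, and variables do not carry over. Pictures are saved under pics/ and viewed, at most 10 in all, crops included, and the job is handed in when it is done.

Besides the shell and the picture viewer there is one more tool, called after "Emit:" in YAML: its name, and indented under it one key for each argument. play_rows: Moves the arm, as the interface text tells. Its arguments: {"type":"object","properties":{"gripper":{"type":"array"},"dp":{"type":"array"},"twist":{"type":"array"},"newtons":{"type":"number"}},"required":["gripper","dp","twist"]}

```bash
mkdir -p pics
cat > h.py <<'E'
import numpy as np, cv2
from scipy.spatial.transform import Rotation as R
from workcell import monitor, grab_frame, get_calibration, r, finder
def T(cam):
    c=get_calibration(cam)
    if cam!="wrist": return np.array(c["extrinsics"])
    s=monitor.read_state(); M=np.eye(4); M[:3,:3]=R.from_rotvec(s["tcp_rot"]).as_matrix(); M[:3,3]=s["position"]
    return M@np.array(c["T_tool_cam"])
def snap(cam):
    t=T(cam); return grab_frame(cam),t
def w(t,p): return (t@np.r_[p,1])[:3]
def pix(cam,p,t):
    c=get_calibration(cam);q=np.linalg.inv(t)@np.r_[p,1];s=q[:2]/q[2];s=s*(1+c["k1"]*(s@s));K=np.array(c["K"]);return K[:2,:2]@s+K[:2,2]
def ray(cam,uv,t):
    c=get_calibration(cam);K=np.array(c["K"])
    d=np.array([(uv[0]-K[0,2])/K[0,0],(uv[1]-K[1,2])/K[1,1]]);s=d.copy()
    for _ in range(20): s=d/(1+c["k1"]*(s@s))
    v=t[:3,:3]@np.r_[s,1]; return t[:3,3],v
def onz(cam,uv,z,t):
    o,v=ray(cam,uv,t); return o+v*(z-o[2])/v[2]
def save(n,im): cv2.imwrite("pics/"+n,im[:,:,::-1])
E
python3 - <<'E'
from h import *
s=monitor.read_state();print(s["position"],s["tcp_rot"],s["time"],r.hold_point_z)
for cam in("scene","side"):
    im,t=snap(cam); save(cam+"0.png",im); print(cam,t[:3,3].round(3))
    for n in["tray","finned_grip","canned_grip","flat_grip","test_bay","near_right_bay","contact_block"]:
        for d in finder.spot_point(cam,n)[:3]:
            p=w(t,d["at"]);print(n,round(d["conf"],2),p.round(4),pix(cam,p,t).round())
E
```

```text
[ 0.25744308 -0.56913238  0.2306424 ] [-3.06980519e+00 -6.62062246e-01  5.08750545e-04] 0.0 0.0187
scene [-0.064  1.35   0.819]
tray 0.85 [ 0.5282  0.2735 -0.0012] [309. 289.]
finned_grip 0.63 [0.4801 0.3225 0.0421] [317. 289.]
finned_grip 0.28 [ 0.5248  0.2745 -0.0035] [310. 290.]
canned_grip 0.92 [0.3645 0.1222 0.0396] [398. 259.]
canned_grip 0.84 [0.4574 0.5766 0.0397] [268. 360.]
canned_grip 0.76 [0.5153 0.0324 0.0426] [356. 229.]
flat_grip 0.84 [0.5235 0.2417 0.042 ] [316. 267.]
test_bay 0.95 [0.5448 0.2979 0.0049] [298. 290.]
near_right_bay 0.7 [0.4628 0.2596 0.0022] [337. 291.]
contact_block 0.83 [ 0.612   0.2828 -0.0072] [276. 285.]
side [0.433 1.29  0.787]
tray 0.84 [0.5223 0.2704 0.0025] [318. 280.]
finned_grip 0.69 [0.4899 0.3193 0.0421] [329. 280.]
finned_grip 0.32 [0.545  0.3007 0.0429] [308. 274.]
canned_grip 0.91 [0.6953 0.3978 0.0349] [242. 298.]
canned_grip 0.91 [0.4575 0.5701 0.0432] [337. 353.]
canned_grip 0.74 [0.5496 0.2958 0.0438] [306. 273.]
flat_grip 0.58 [0.5309 0.2391 0.0453] [315. 260.]
flat_grip 0.57 [0.5495 0.3041 0.044 ] [306. 274.]
flat_grip 0.35 [0.5463 0.3027 0.0066] [308. 286.]
test_bay 0.73 [0.5457 0.3018 0.0053] [308. 286.]
near_right_bay 0.61 [0.5417 0.1558 0.0076] [314. 254.]
near_right_bay 0.56 [0.4676 0.2535 0.0042] [339. 276.]
contact_block 0.7 [0.6128 0.2785 0.003 ] [283. 280.]
```

Emit:
play_rows:
  gripper: [-1, -1, -1, -1, -1, -1, -1, -1, -1, -1, -1, -1, -1, -1, -1, -1, -1, -1, -1, -1]
  dp:
    - [0, 0, 3]
    - [0, 0, 3]
    - [1, 3.5, 1]
    - [1, 4, 1]
    - [1, 4, 1]
    - [1, 4, 0]
    - [1, 4, 0]
    - [1, 4, 0]
    - [1, 4, 0]
    - [1, 4, 0]
    - [1, 4, 0]
    - [1, 4, 0]
    - [1, 4, 0]
    - [1, 4, 0]
    - [1, 4, 0]
    - [1, 4, 0]
    - [1, 4, 0]
    - [1, 4, 0]
    - [1, 4, 0]
    - [1, 4, 0]
  twist:
    - [0, 0, 0]
    - [0, 0, 0]
    - [0, 0, 2.8]
    - [0, 0, 2.8]
    - [0, 0, 2.8]
    - [0, 0, 2.8]
    - [0, 0, 2.8]
    - [0, 0, 2.8]
    - [0, 0, 2.8]
    - [0, 0, 2.8]
    - [0, 0, 2.8]
    - [0, 0, 2.8]
    - [0, 0, 2.8]
    - [0, 0, 2.8]
    - [0, 0, 2.8]
    - [0, 0, 2.8]
    - [0, 0, 2.8]
    - [0, 0, 2.8]
    - [0, 0, 2.8]
    - [0, 0, 2.8]

```text
time: 2.47
position: [0.4373, 0.1462, 0.3214]
tcp_rot: [2.494, 1.909, 0.002]
ft_force: [0.9, -1.8, 0.0]
gripper_width: 0.0852
grasp_force: 0.0
```

Run:
```python
from h import *
print(np.array(get_calibration("wrist")["T_tool_cam"]).round(3)); s=monitor.read_state(); print(s["position"],s["tcp_rot"],T("wrist")[:3].round(3))
```

```text
[[-0.001 -0.958 -0.286  0.073]
 [ 1.    -0.    -0.001 -0.   ]
 [ 0.001 -0.286  0.958 -0.142]
 [ 0.     0.     0.     1.   ]]
[0.43725467 0.14621643 0.32139191] [2.49405948e+00 1.90875415e+00 1.58414577e-03] [[ 0.965 -0.251 -0.074  0.456]
 [-0.262 -0.925 -0.276  0.216]
 [ 0.001  0.286 -0.958  0.463]]
```

View pics/scene0.png

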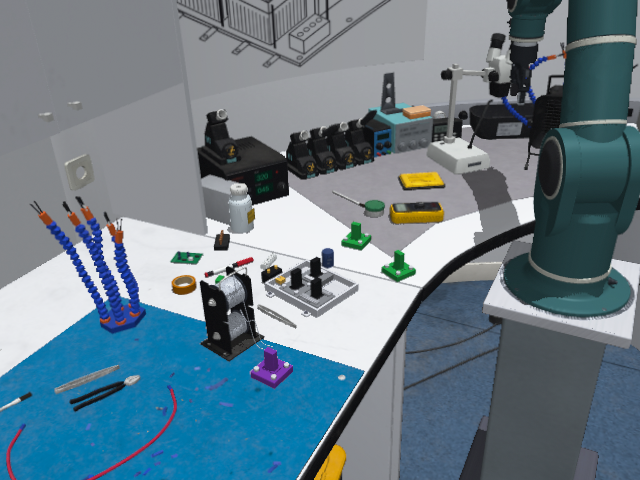

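Emit:
play_rows:
  gripper: [-1, -1, -1, -1, -1, -1]
  dp:
    - [1.5, 3, 0]
    - [1.5, 3, 0]
    - [1.5, 3, 0]
    - [1.5, 3, 0]
    - [1.5, 3, 0]
    - [0, 0, 0]
  twist:
    - [0, 0, 0]
    - [0, 0, 0]
    - [0, 0, 0]
    - [0, 0, 0]
    - [0, 0, 0]
    - [0, 0, 0]

```text
time: 2.97
position: [0.5127, 0.299, 0.3199]
tcp_rot: [-2.491, -1.909, 0.0]
ft_force: [-0.1, 1.2, 0.4]
gripper_width: 0.0855
grasp_force: 0.0
```

```bash
cat > look.py <<'E'
from h import *
import sys
im,t=snap("wrist"); save(sys.argv[1]+".png",im); np.save(sys.argv[1],t); print(t[:3,3].round(4))
for n in["tray","finned_grip","canned_grip","flat_grip","test_bay","far_right_bay","near_left_bay","near_right_bay","contact_block"]:
    for d in finder.spot_point("wrist",n)[:3]:
        p=w(t,d["at"]);print(n,round(d["conf"],2),p.round(4),pix("wrist",p,t).round())
E
python3 look.py w1
```

```text
[0.5316 0.369  0.4618]
tray 0.84 [ 0.5227  0.2779 -0.0009] [337. 206.]
finned_grip 0.55 [0.486  0.3191 0.0417] [301. 188.]
canned_grip 0.92 [0.5155 0.0312 0.035 ] [375. 369.]
canned_grip 0.89 [0.3634 0.125  0.0389] [257. 341.]
canned_grip 0.78 [0.6931 0.3937 0.0345] [455.  80.]
flat_grip 0.85 [0.5313 0.2376 0.0424] [353. 240.]
near_left_bay 0.44 [ 0.5421  0.4045 -0.0026] [327. 108.]
near_right_bay 0.97 [0.4661 0.2571 0.0014] [302. 230.]
contact_block 0.73 [0.6119 0.2829 0.0021] [400. 186.]
```

View pics/w1.png

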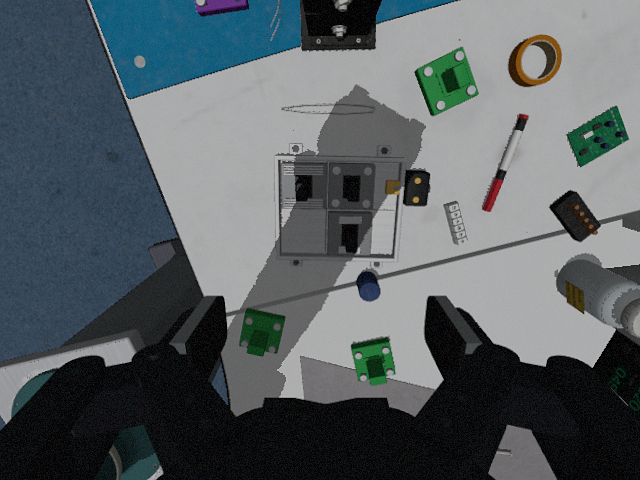

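Emit:
play_rows:
  gripper: [-1, -1, -1, -1, -1]
  dp:
    - [0.3, 0, -3.5]
    - [0.3, 0, -3.5]
    - [0.3, 0, -3.5]
    - [0.3, 0, -3.5]
    - [0, 0, 0]
  twist:
    - [0, 0, 0]
    - [0, 0, 0]
    - [0, 0, 0]
    - [0, 0, 0]
    - [0, 0, 0]

```text
time: 3.88
position: [0.5225, 0.2918, 0.1752]
tcp_rot: [-2.496, -1.905, 0.012]
ft_force: [-1.0, -0.7, -0.9]
gripper_width: 0.0855
grasp_force: 0.0
```

```bash
mv w1.npy a.npy; python3 look.py w2; python3 -c "
import cv2
im=cv2.imread('pics/w2.png');cv2.imwrite('pics/w2c.png',cv2.resize(im[80:330,200:500],None,fx=2.4,fy=2.4,interpolation=cv2.INTER_CUBIC))"
```

```text
[0.5424 0.3625 0.3165]
tray 0.97 [ 0.5228  0.274  -0.0039] [332. 231.]
tray 0.29 [0.5459 0.3044 0.0415] [350. 205.]
finned_grip 0.73 [0.4847 0.3197 0.0412] [274. 207.]
canned_grip 0.73 [0.3635 0.1237 0.0398] [221. 417.]
canned_grip 0.67 [0.5446 0.3022 0.0414] [349. 208.]
canned_grip 0.62 [0.6946 0.3922 0.0334] [512.  42.]
flat_grip 0.82 [0.5304 0.24   0.0407] [351. 279.]
near_right_bay 0.81 [0.4682 0.2595 0.0026] [282. 261.]
contact_block 0.96 [0.6128 0.282  0.002 ] [422. 201.]
```

View pics/w2c.png

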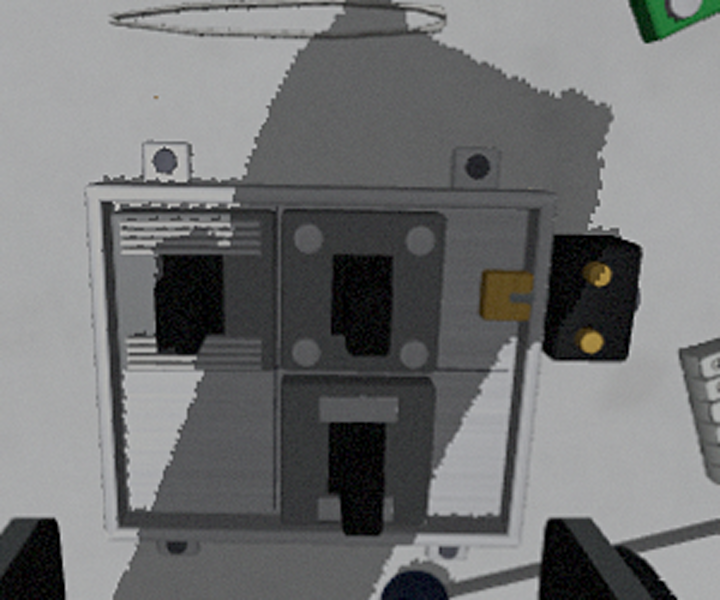

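Run:
```python
from h import *
t=np.load("w2.npy")
f=lambda u,v,z: onz("wrist",(u/2.4+200,v/2.4+80),z,t)
C=np.array([f(88,187,.02),f(553,192,.02),f(522,545,.02),f(108,530,.02)])[:,:2]
print(C.round(4),C.mean(0), [np.linalg.norm(C[i]-C[i-1]).round(4) for i in range(4)])
for a,b in((0,1),(3,2),(2,1),(3,0)): d=C[b]-C[a]; print(np.degrees(np.arctan2(d[1],d[0])))
M=np.array([[85,71],[85,-71],[-85,-71],[-85,71]])[[3,0,1,2]]/1000
# rigid fit
c=C.mean(0);H=M.T@(C-c);U,_,V=np.linalg.svd(H);Rm=V.T@U.T
print("yaw",np.degrees(np.arctan2(Rm[1,0],Rm[0,0])),c)
loc=lambda p:((p-c)@Rm*1000).round(1)
# bar tops z=.064 centres guess: top face of bars in crop
print("plates z=.020: can",loc(np.mean([f(283,210,.02),f(444,211,.02),f(437,372,.02),f(285,370,.02)],0)[:2]))
print("nose",loc(f(483,295,.018)[:2]), "innerwall",loc(f(528,295,.02)[:2]))
for n,p in dict(fin=(.4853,.3194),can=(.5446,.3022),flat=(.5306,.2395)).items(): print(n,loc(np.array(p)))
for n,p in dict(tb=(16,32.5),fr=(16,-32.5),nl=(-49,32.5),nr=(-49,-32.5)).items(): print(n,(c+Rm@np.array(p)/1000).round(4))
g=R.from_rotvec(monitor.read_state()["tcp_rot"]).as_matrix()[:,1];print("tool y yaw",np.degrees(np.arctan2(g[1],g[0])))
for n,uvs in dict(flat=[(329,422),(385,422),(383,535),(342,535)],can=[(333,254),(391,254),(391,355),(345,355)]).items(): print(n,[loc(f(*q,.064)[:2]) for q in uvs])
```

```text
[[0.4625 0.3653]
 [0.6221 0.3198]
 [0.585  0.1845]
 [0.4245 0.2351]] [0.52351654 0.27618721] [np.float64(0.1357), np.float64(0.166), np.float64(0.1403), np.float64(0.1683)]
-15.899634510091712
-17.473494427406735
74.66167395026227
73.74903865125633
yaw -16.322574727990922 [0.52351654 0.27618721]
plates z=.020: can [15.7 31.8]
nose [60.8 31.5] innerwall [77.  32.2]
fin [-48.8  30.7]
can [12.9 30.9]
flat [ 17.1 -33.2]
tb [0.548  0.3029]
fr [0.5297 0.2405]
nl [0.4856 0.3211]
nr [0.4674 0.2588]
tool y yaw -15.265507450097072
flat [array([ 3.2, -3.1]), array([21.6, -2.8]), array([ 22.9, -44.1]), array([  8.8, -44.4])]
can [array([ 2.9, 52.2]), array([20.9, 52.5]), array([22.5, 20.1]), array([ 7.7, 19.8])]
```

Emit:
play_rows:
  gripper: [0, 0, 0, 0, 0, 0, 0, 0]
  dp:
    - [0.4, -2.6, -1]
    - [0.3, -2.5, -1]
    - [0, 0, -2]
    - [0, 0, -2]
    - [0, 0, -2]
    - [0, 0, -2]
    - [0, 0, 0]
    - [0, 0, 0]
  twist:
    - [0, 0, -1]
    - [0, 0, 0]
    - [0, 0, 0]
    - [0, 0, 0]
    - [0, 0, 0]
    - [0, 0, 0]
    - [0, 0, 0]
    - [0, 0, 0]

```text
time: 5.05
position: [0.5309, 0.2432, 0.0809]
tcp_rot: [-2.513, -1.885, 0.002]
ft_force: [-0.6, 0.7, 0.6]
gripper_width: 0.0429
grasp_force: 0.0
```

```bash
cat > st.py <<'E'
from h import *
s=monitor.read_state(); m=R.from_rotvec(s["tcp_rot"]).as_matrix();a=np.radians(-16.3);c=np.array([.5235,.2762])
Rm=np.array([[np.cos(a),-np.sin(a)],[np.sin(a),np.cos(a)]])
print("t%.2f"%s["time"],"tray mm",((s["position"][:2]-c)@Rm*1000).round(1),"z",round(s["position"][2]*1000,1),"yaw",np.degrees(np.arctan2(m[1,1],m[0,1])).round(2),"tilt",(m[:2,2]*57.3).round(2),"w",s["gripper_width"],"F tray",(s["ft_force"][:2]@Rm).round(1),s["ft_force"][2],"tq",np.round(s["ft_torque"],2),s["grasp_force"])
E
python3 st.py
```

```text
t5.05 tray mm [ 16.4 -29.6] z 80.9 yaw -16.25 tilt [-0.07 -0.01] w 0.04293945540074445 F tray [-0.8  0.5] 0.6148383743631642 tq [ 0.06  0.03 -0.02] 0.0
```

Emit:
play_rows:
  gripper: [0, 0, 0, 0, 0, 0]
  dp:
    - [-0.1, -0.3, -1.5]
    - [0, 0, -1.5]
    - [0, 0, -1.5]
    - [0, 0, -0.5]
    - [0, 0, 0]
    - [0, 0, 0]
  twist:
    - [0, 0, 0]
    - [0, 0, 0]
    - [0, 0, 0]
    - [0, 0, 0]
    - [0, 0, 0]
    - [0, 0, 0]

```text
time: 5.55
position: [0.5302, 0.2405, 0.031]
tcp_rot: [-2.513, -1.885, 0.0]
ft_force: [0.2, 0.2, 0.4]
gripper_width: 0.0428
grasp_force: 0.0
```

```bash
python3 st.py
python3 - <<'E'
from h import *
im,t=snap("wrist"); save("w3.png",im)
E
```

```text
t5.55 tray mm [ 16.5 -32.4] z 31.0 yaw -16.24 tilt [-0.02  0.01] w 0.04281183527396694 F tray [0.1 0.2] 0.3670708249916797 tq [ 0.04 -0.01  0.01] 0.0
```

View pics/w3.png

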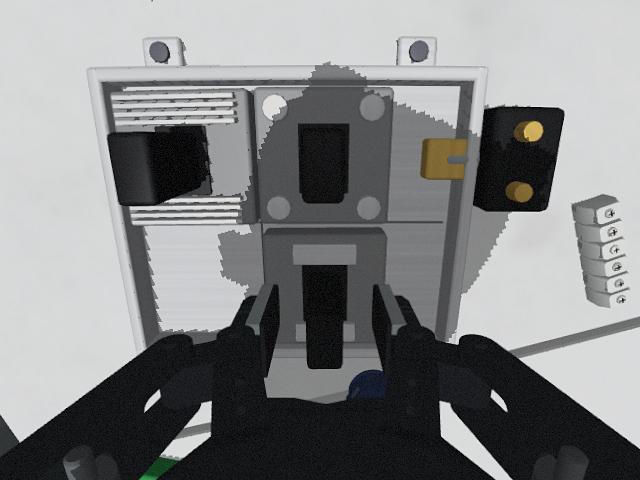

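Emit:
play_rows:
  gripper: [1, 1, 1, 1, 1, 1]
  dp:
    - [0, 0, 0]
    - [0, 0, 0]
    - [0, 0, 0]
    - [0, 0, 0]
    - [0, 0, 0]
    - [0, 0, 0]
  twist:
    - [0, 0, 0]
    - [0, 0, 0]
    - [0, 0, 0]
    - [0, 0, 0]
    - [0, 0, 0]
    - [0, 0, 0]
  newtons: 40

```text
time: 6.1
position: [0.5306, 0.2403, 0.0315]
tcp_rot: [2.513, 1.885, 0.001]
ft_force: [-0.2, -0.8, 6.5]
gripper_width: 0.0134
grasp_force: 39.7
```

```bash
python3 st.py
```

```text
t6.10 tray mm [ 16.9 -32.5] z 31.5 yaw -16.27 tilt [0.05 0.02] w 0.013357536883391377 F tray [ 0.  -0.8] 6.544900015671983 tq [-0.12  0.23 -0.09] 39.73802089691162
```

Emit:
play_rows:
  gripper: [1, 1, 1, 1, 1, 1, 1, 1, 1, 1]
  dp:
    - [-0.35, 0.1, 0]
    - [-0.72, 0.21, 0]
    - [-0.72, 0.21, 0]
    - [-0.72, 0.21, 0]
    - [-0.72, 0.21, 0]
    - [-0.72, 0.21, 0]
    - [-0.72, 0.21, 0]
    - [-0.72, 0.21, 0]
    - [-0.4, 0.12, 0]
    - [0, 0, 0]
  twist:
    - [0, 0, 0]
    - [0, 0, 0]
    - [0, 0, 0]
    - [0, 0, 0]
    - [0, 0, 0]
    - [0, 0, 0]
    - [0, 0, 0]
    - [0, 0, 0]
    - [0, 0, 0]
    - [0, 0, 0]

```text
time: 6.93
position: [0.4719, 0.2577, 0.0315]
tcp_rot: [2.512, 1.886, 0.001]
ft_force: [0.2, 1.0, 5.2]
gripper_width: 0.0133
grasp_force: 39.5
```

```bash
python3 st.py
```

```text
t6.93 tray mm [-44.4 -32.3] z 31.5 yaw -16.21 tilt [0.04 0.02] w 0.01332540738271397 F tray [-0.1  1. ] 5.16546430808818 tq [ 0.06  0.25 -0.  ] 39.54344987869263
```

Emit:
play_rows:
  gripper: [1, 1, 1, 1, 1]
  dp:
    - [-0.13, 0.04, 0]
    - [-0.13, 0.04, 0]
    - [-0.1, 0.03, 0]
    - [0, 0, 0]
    - [0, 0, 0]
  twist:
    - [0, 0, 0]
    - [0, 0, 0]
    - [0, 0, 0]
    - [0, 0, 0]
    - [0, 0, 0]

```text
time: 7.35
position: [0.469, 0.2585, 0.0315]
tcp_rot: [2.513, 1.885, 0.001]
ft_force: [-0.2, -0.8, 6.8]
gripper_width: 0.0137
grasp_force: 39.8
```

```bash
python3 st.py
```

```text
t7.35 tray mm [-47.3 -32.3] z 31.5 yaw -16.25 tilt [0.05 0.02] w 0.01374930172921236 F tray [ 0.  -0.9] 6.79676682639549 tq [ 0.04  0.26 -0.03] 39.842310547828674
```

Emit:
play_rows:
  gripper: [1, 1, 1, 1, 1]
  dp:
    - [-0.1, 0.03, 0]
    - [-0.1, 0.03, 0]
    - [0, 0, 0]
    - [0, 0, 0]
    - [0, 0, 0]
  twist:
    - [0, 0, 0]
    - [0, 0, 0]
    - [0, 0, 0]
    - [0, 0, 0]
    - [0, 0, 0]

```text
time: 7.77
position: [0.4673, 0.259, 0.0315]
tcp_rot: [2.513, 1.885, 0.002]
ft_force: [1.2, -0.8, 7.6]
gripper_width: 0.0135
grasp_force: 40.0
```

```bash
python3 st.py
```

```text
t7.77 tray mm [-49.1 -32.3] z 31.5 yaw -16.26 tilt [0.07 0.02] w 0.013496705135203613 F tray [ 1.3 -0.5] 7.620844865796379 tq [-0.13 -0.16  0.06] 39.97375309467316
```

Emit:
play_rows:
  gripper: [1, 1, 1, 1]
  dp:
    - [-0.07, 0.02, 0]
    - [-0.05, 0.01, 0]
    - [0, 0, 0]
    - [0, 0, 0]
  twist:
    - [0, 0, 0]
    - [0, 0, 0]
    - [0, 0, 0]
    - [0, 0, 0]

```text
time: 8.1
position: [0.4672, 0.259, 0.0316]
tcp_rot: [2.513, 1.883, 0.004]
ft_force: [7.9, -1.3, 3.2]
gripper_width: 0.0135
grasp_force: 39.6
```

```bash
python3 st.py
```

```text
t8.10 tray mm [-49.2 -32.3] z 31.6 yaw -16.3 tilt [0.15 0.03] w 0.01352421932599425 F tray [8. 1.] 3.232750496381179 tq [-0.36 -1.78  0.14] 39.59990322589874
```

Emit:
play_rows:
  gripper: [1, 0, 0, 0, 0, 0, 0, 0, 0, 0, 0, 0]
  dp:
    - [0.1, -0.03, 0]
    - [0, 0, 0]
    - [0, 0, 0]
    - [0, 0, 0]
    - [0, 0, 2]
    - [0, 0, 3]
    - [0, 0, 1]
    - [2.5, 1.3, 0]
    - [3, 1.6, 0]
    - [2.4, 1.4, 0]
    - [0, 0, 0]
    - [0, 0, 0]
  twist:
    - [0, 0, 0]
    - [0, 0, 0]
    - [0, 0, 0]
    - [0, 0, 0]
    - [0, 0, 0]
    - [0, 0, 0]
    - [0, 0, 0]
    - [0, 0, 0]
    - [0, 0, 0]
    - [0, 0, 0]
    - [0, 0, 0]
    - [0, 0, 0]

```text
time: 9.1
position: [0.5456, 0.3023, 0.0903]
tcp_rot: [-2.513, -1.884, 0.001]
ft_force: [-0.9, 0.0, -0.4]
gripper_width: 0.0431
grasp_force: 0.0
```

```bash
python3 st.py; python3 look.py w4 | grep -E "grip|nose"
```

```text
t9.10 tray mm [13.9 31.2] z 90.3 yaw -16.26 tilt [-0.05  0.02] w 0.043096569771508476 F tray [-0.9 -0.2] -0.4115267958859433 tq [-0.04  0.03 -0.  ] 0.0
finned_grip 0.82 [0.4852 0.3225 0.0414] [220. 260.]
canned_grip 0.63 [0.6958 0.3957 0.0368] [555.  20.]
canned_grip 0.58 [0.5443 0.3032 0.0423] [323. 263.]
```

View pics/w4.png

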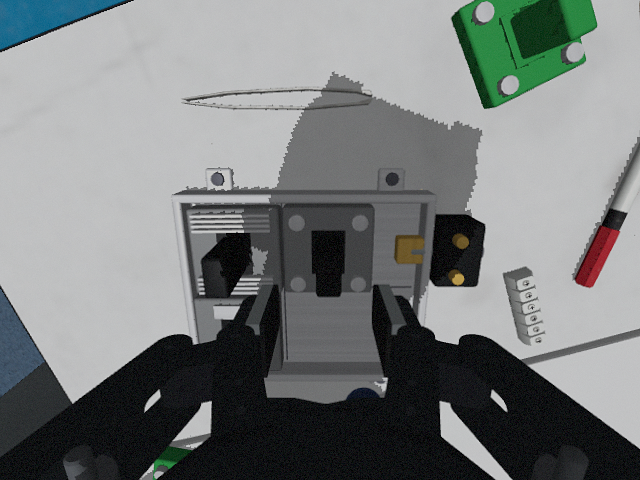

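Emit:
play_rows:
  gripper: [0, 0, 0, 0, 0, 0, 1, 1, 1, 1, 1, 1]
  dp:
    - [0.1, 0.05, -2]
    - [0, 0, -2]
    - [0, 0, -1.3]
    - [0, 0, -0.6]
    - [0, 0, 0]
    - [0, 0, 0]
    - [0, 0, 0]
    - [0, 0, 0]
    - [0, 0, 0]
    - [0, 0, 0]
    - [0, 0, 0]
    - [0, 0, 0]
  twist:
    - [0, 0, 0]
    - [0, 0, 0]
    - [0, 0, 0]
    - [0, 0, 0]
    - [0, 0, 0]
    - [0, 0, 0]
    - [0, 0, 0]
    - [0, 0, 0]
    - [0, 0, 0]
    - [0, 0, 0]
    - [0, 0, 0]
    - [0, 0, 0]

```text
time: 10.6
position: [0.547, 0.3025, 0.0328]
tcp_rot: [2.513, 1.885, 0.002]
ft_force: [0.2, -0.5, 6.8]
gripper_width: 0.0136
grasp_force: 39.8
```

```bash
python3 st.py
```

```text
t10.60 tray mm [15.2 31.9] z 32.8 yaw -16.27 tilt [0.07 0.03] w 0.013606308389899825 F tray [ 0.3 -0.4] 6.828089218844729 tq [-0.09  0.25 -0.01] 39.83133852481842
```

Emit:
play_rows:
  gripper: [1, 1, 1, 1, 1, 1, 1, 1, 1, 1, 1, 1]
  dp:
    - [0.1, -0.03, 0]
    - [-0.1, -0.3, 0]
    - [-0.2, -0.7, 0]
    - [-0.2, -0.7, 0]
    - [-0.2, -0.7, 0]
    - [-0.2, -0.7, 0]
    - [-0.2, -0.7, 0]
    - [-0.2, -0.7, 0]
    - [-0.2, -0.7, 0]
    - [-0.2, -0.7, 0]
    - [-0.1, -0.3, 0]
    - [0, 0, 0]
  twist:
    - [0, 0, 0]
    - [0, 0, 0]
    - [0, 0, 0]
    - [0, 0, 0]
    - [0, 0, 0]
    - [0, 0, 0]
    - [0, 0, 0]
    - [0, 0, 0]
    - [0, 0, 0]
    - [0, 0, 0]
    - [0, 0, 0]
    - [0, 0, 0]

```text
time: 11.6
position: [0.5301, 0.2392, 0.0328]
tcp_rot: [2.513, 1.883, 0.002]
ft_force: [0.1, -0.9, 9.1]
gripper_width: 0.0138
grasp_force: 40.2
```

```bash
python3 st.py
```

```text
t11.60 tray mm [ 16.7 -33.7] z 32.8 yaw -16.31 tilt [ 0.08 -0.  ] w 0.013781612024506085 F tray [ 0.3 -0.8] 9.085224308586445 tq [-0.12  0.15  0.  ] 40.18805801868439
```

Emit:
play_rows:
  gripper: [0, 0, 0, 0, 0, 0, 0, 0, 0, 0, 0]
  dp:
    - [0, 0, 0]
    - [0, 0, 0]
    - [0, 0, 0]
    - [0, 0, 2]
    - [0, 0, 3]
    - [0, 0, 0.9]
    - [-1.5, 2.7, 0]
    - [-1.5, 2.7, 0]
    - [-1.5, 2.7, 0]
    - [0, 0, 0]
    - [0, 0, 0]
  twist:
    - [0, 0, 0]
    - [0, 0, 0]
    - [0, 0, 0]
    - [0, 0, 0]
    - [0, 0, 0]
    - [0, 0, 0]
    - [0, 0, 0]
    - [0, 0, 0]
    - [0, 0, 0]
    - [0, 0, 0]
    - [0, 0, 0]

```text
time: 12.52
position: [0.4834, 0.3226, 0.091]
tcp_rot: [-2.51, -1.889, -0.0]
ft_force: [-0.2, -0.9, -0.1]
gripper_width: 0.0426
grasp_force: 0.0
```

```bash
python3 st.py; python3 look.py w5 | grep -E "grip|nose"
```

```text
t12.52 tray mm [-51.5  33.2] z 91.0 yaw -16.07 tilt [-0.01  0.03] w 0.04262276407544853 F tray [ 0.1 -0.9] -0.11501127747312699 tq [-0.   -0.04 -0.04] 0.0
finned_grip 0.76 [0.4851 0.3213 0.0402] [329. 263.]
canned_grip 0.22 [ 0.5422  0.4035 -0.0011] [379. 103.]
flat_grip 0.68 [0.4682 0.2576 0.0371] [331. 353.]
```

View pics/w5.png

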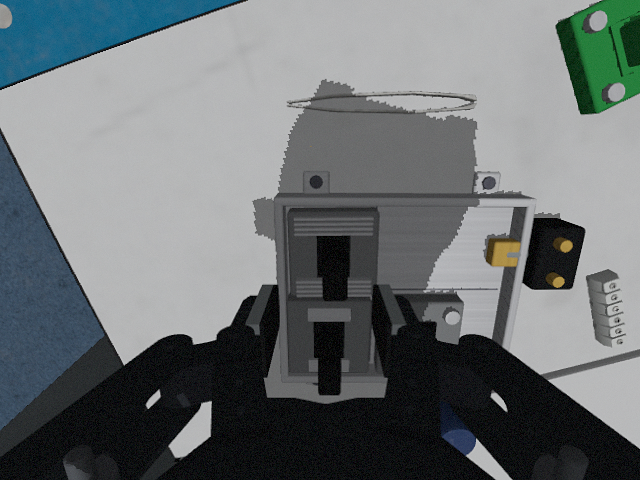

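Emit:
play_rows:
  gripper: [0, 0, 0, 0, 0, 0, 1, 1, 1, 1, 1, 1]
  dp:
    - [0.16, -0.15, -2]
    - [0, 0, -2]
    - [0, 0, -1.3]
    - [0, 0, -0.6]
    - [0, 0, 0]
    - [0, 0, 0]
    - [0, 0, 0]
    - [0, 0, 0]
    - [0, 0, 0]
    - [0, 0, 0]
    - [0, 0, 0]
    - [0, 0, 0]
  twist:
    - [0, 0, 0]
    - [0, 0, 0]
    - [0, 0, 0]
    - [0, 0, 0]
    - [0, 0, 0]
    - [0, 0, 0]
    - [0, 0, 0]
    - [0, 0, 0]
    - [0, 0, 0]
    - [0, 0, 0]
    - [0, 0, 0]
    - [0, 0, 0]

```text
time: 14.02
position: [0.4866, 0.3198, 0.0328]
tcp_rot: [2.513, 1.885, 0.002]
ft_force: [0.5, -1.4, 7.4]
gripper_width: 0.0135
grasp_force: 40.2
```

```bash
python3 st.py
```

```text
t14.02 tray mm [-47.6  31.5] z 32.8 yaw -16.27 tilt [0.07 0.03] w 0.013545698750685245 F tray [ 0.9 -1.2] 7.378108533283988 tq [-0.16  0.08 -0.06] 40.17795503139496
```

Emit:
play_rows:
  gripper: [1, 1, 1, 1, 1, 1, 1, 1, 1, 1, 1]
  dp:
    - [0.38, -0.06, 0]
    - [0.72, -0.2, 0]
    - [0.72, -0.21, 0]
    - [0.72, -0.21, 0]
    - [0.72, -0.21, 0]
    - [0.72, -0.21, 0]
    - [0.72, -0.21, 0]
    - [0.72, -0.21, 0]
    - [0.55, -0.16, 0]
    - [0, 0, 0]
    - [0, 0, 0]
  twist:
    - [0, 0, 0]
    - [0, 0, 0]
    - [0, 0, 0]
    - [0, 0, 0]
    - [0, 0, 0]
    - [0, 0, 0]
    - [0, 0, 0]
    - [0, 0, 0]
    - [0, 0, 0]
    - [0, 0, 0]
    - [0, 0, 0]

```text
time: 14.93
position: [0.5468, 0.3028, 0.0328]
tcp_rot: [2.514, 1.884, 0.003]
ft_force: [0.7, -0.6, 5.6]
gripper_width: 0.0134
grasp_force: 40.1
```

```bash
python3 st.py
```

```text
t14.93 tray mm [14.9 32.1] z 32.8 yaw -16.3 tilt [0.09 0.04] w 0.013375196941454007 F tray [ 0.8 -0.4] 5.631350450954621 tq [-0.1  -0.06  0.01] 40.06542921066284
```

Emit:
play_rows:
  gripper: [1, 1, 1, 1, 1, 1, 1, 1, 1, 1]
  dp:
    - [0.1, -0.03, 0]
    - [0.1, -0.03, 0]
    - [0.1, -0.03, 0]
    - [0.1, -0.02, 0]
    - [0.1, -0.03, 0]
    - [0.1, -0.03, 0]
    - [0.1, -0.03, 0]
    - [0.1, -0.03, 0]
    - [0, 0, 0]
    - [0, 0, 0]
  twist:
    - [0, 0, 0]
    - [0, 0, 0]
    - [0, 0, 0]
    - [0, 0, 0]
    - [0, 0, 0]
    - [0, 0, 0]
    - [0, 0, 0]
    - [0, 0, 0]
    - [0, 0, 0]
    - [0, 0, 0]

```text
time: 15.77
position: [0.5545, 0.3007, 0.0328]
tcp_rot: [2.513, 1.885, 0.002]
ft_force: [0.1, -0.4, 5.3]
gripper_width: 0.0134
grasp_force: 40.0
```

```bash
python3 st.py
```

```text
t15.77 tray mm [22.9 32.2] z 32.8 yaw -16.27 tilt [0.08 0.04] w 0.01339120506869296 F tray [ 0.2 -0.4] 5.291139182234322 tq [-0.02 -0.1   0.01] 39.9539190530777
```

Emit:
play_rows:
  gripper: [1, 1, 1, 1, 1, 1, 1, 1]
  dp:
    - [0.07, -0.02, 0]
    - [0.07, -0.02, 0]
    - [0.07, -0.02, 0]
    - [0.07, -0.02, 0]
    - [0.07, -0.02, 0]
    - [0.07, -0.02, 0]
    - [0, 0, 0]
    - [0, 0, 0]
  twist:
    - [0, 0, 0]
    - [0, 0, 0]
    - [0, 0, 0]
    - [0, 0, 0]
    - [0, 0, 0]
    - [0, 0, 0]
    - [0, 0, 0]
    - [0, 0, 0]

```text
time: 16.43
position: [0.5586, 0.2995, 0.0328]
tcp_rot: [2.513, 1.885, 0.002]
ft_force: [0.3, 0.3, 5.7]
gripper_width: 0.0138
grasp_force: 40.0
```

```bash
python3 st.py
```

```text
t16.43 tray mm [27.2 32.2] z 32.8 yaw -16.26 tilt [0.08 0.04] w 0.01378377997015171 F tray [0.3 0.4] 5.72839510993443 tq [ 0.04 -0.11  0.05] 39.95883285999298
```

Emit:
play_rows:
  gripper: [1, 1, 1, 1, 1]
  dp:
    - [0.05, -0.01, 0]
    - [0.05, -0.02, 0]
    - [0.05, -0.01, 0]
    - [0, 0, 0]
    - [0, 0, 0]
  twist:
    - [0, 0, 0]
    - [0, 0, 0]
    - [0, 0, 0]
    - [0, 0, 0]
    - [0, 0, 0]

```text
time: 16.85
position: [0.56, 0.2991, 0.0328]
tcp_rot: [2.513, 1.885, 0.002]
ft_force: [0.5, 0.4, 5.9]
gripper_width: 0.0135
grasp_force: 40.0
```

```bash
python3 st.py
```

```text
t16.85 tray mm [28.7 32.2] z 32.8 yaw -16.27 tilt [0.07 0.04] w 0.013461874034584471 F tray [0.4 0.5] 5.905403024457923 tq [ 0.05 -0.02  0.04] 39.993329644203186
```

Emit:
play_rows:
  gripper: [1, 1, 1, 1, 1]
  dp:
    - [0.05, -0.01, 0]
    - [0.05, -0.02, 0]
    - [0.05, -0.01, 0]
    - [0, 0, 0]
    - [0, 0, 0]
  twist:
    - [0, 0, 0]
    - [0, 0, 0]
    - [0, 0, 0]
    - [0, 0, 0]
    - [0, 0, 0]

```text
time: 17.27
position: [0.5615, 0.2987, 0.0328]
tcp_rot: [2.513, 1.885, 0.002]
ft_force: [-0.0, -0.5, 4.8]
gripper_width: 0.0134
grasp_force: 40.0
```

```bash
python3 st.py
```

```text
t17.27 tray mm [30.2 32.3] z 32.8 yaw -16.26 tilt [0.07 0.04] w 0.013410622504998004 F tray [ 0.1 -0.5] 4.825675706672154 tq [ 0.06 -0.02  0.06] 39.990697503089905
```

Emit:
play_rows:
  gripper: [1, 1, 1, 1, 1]
  dp:
    - [0.05, -0.01, 0]
    - [0.05, -0.02, 0]
    - [0.05, -0.01, 0]
    - [0, 0, 0]
    - [0, 0, 0]
  twist:
    - [0, 0, 0]
    - [0, 0, 0]
    - [0, 0, 0]
    - [0, 0, 0]
    - [0, 0, 0]

```text
time: 17.68
position: [0.563, 0.2983, 0.0328]
tcp_rot: [2.513, 1.885, 0.002]
ft_force: [-0.8, 0.8, 5.5]
gripper_width: 0.0137
grasp_force: 40.0
```

```bash
python3 st.py
```

```text
t17.68 tray mm [31.7 32.3] z 32.8 yaw -16.26 tilt [0.07 0.04] w 0.013697401261590766 F tray [-1.   0.6] 5.491770162263016 tq [ 0.06  0.06 -0.02] 40.02550721168518
```

Emit:
play_rows:
  gripper: [1, 1, 1, 1, 1]
  dp:
    - [0.05, -0.01, 0]
    - [0.05, -0.02, 0]
    - [0, 0, 0]
    - [0, 0, 0]
    - [0, 0, 0]
  twist:
    - [0, 0, 0]
    - [0, 0, 0]
    - [0, 0, 0]
    - [0, 0, 0]
    - [0, 0, 0]

```text
time: 18.1
position: [0.5636, 0.2982, 0.0328]
tcp_rot: [-2.513, -1.885, -0.001]
ft_force: [-2.5, 0.5, 6.5]
gripper_width: 0.0137
grasp_force: 40.3
```

```bash
python3 st.py
```

```text
t18.10 tray mm [32.3 32.4] z 32.8 yaw -16.25 tilt [0.03 0.04] w 0.013656703688377228 F tray [-2.6 -0.3] 6.465468432987141 tq [ 0.17  0.49 -0.02] 40.28266668319702
```

Emit:
play_rows:
  gripper: [1, 1, 1, 1, 1]
  dp:
    - [0.05, -0.01, 0]
    - [0.05, -0.02, 0]
    - [0, 0, 0]
    - [0, 0, 0]
    - [0, 0, 0]
  twist:
    - [0, 0, 0]
    - [0, 0, 0]
    - [0, 0, 0]
    - [0, 0, 0]
    - [0, 0, 0]

```text
time: 18.52
position: [0.5641, 0.2982, 0.0328]
tcp_rot: [-2.512, -1.885, -0.001]
ft_force: [-5.7, 1.2, 9.9]
gripper_width: 0.0133
grasp_force: 40.5
```

```bash
python3 st.py
```

```text
t18.52 tray mm [32.8 32.5] z 32.8 yaw -16.22 tilt [0.   0.05] w 0.013260244691236118 F tray [-5.8 -0.5] 9.898958692807227 tq [0.2  1.17 0.04] 40.528737902641296
```

Emit:
play_rows:
  gripper: [1, 1, 1, 1]
  dp:
    - [0.04, -0.01, 0]
    - [0.03, -0.01, 0]
    - [0, 0, 0]
    - [0, 0, 0]
  twist:
    - [0, 0, 0]
    - [0, 0, 0]
    - [0, 0, 0]
    - [0, 0, 0]

```text
time: 18.85
position: [0.5645, 0.2982, 0.0328]
tcp_rot: [-2.512, -1.885, -0.0]
ft_force: [-7.6, 1.4, 9.8]
gripper_width: 0.0134
grasp_force: 40.7
```

Emit:
play_rows:
  gripper: [1]
  dp:
    - [0, 0, 0]
  twist:
    - [0, 0, 0]

```text
time: 18.93
position: [0.5645, 0.2982, 0.0328]
tcp_rot: [-2.512, -1.885, -0.0]
ft_force: [-7.9, 0.9, 9.4]
gripper_width: 0.0136
grasp_force: 40.7
```

```bash
python3 st.py
```

```text
t18.93 tray mm [33.2 32.6] z 32.8 yaw -16.21 tilt [-0.03  0.05] w 0.013606462791882068 F tray [-7.9 -1.4] 9.440643948478712 tq [0.32 1.57 0.  ] 40.70873022079468
```

Emit:
play_rows:
  gripper: [1, 1, 1, 1, 1, 1, 1, 1, 1, 1]
  dp:
    - [0.01, 0, 0]
    - [0, 0, 0]
    - [0, 0, 0]
    - [0, 0, 0]
    - [0, 0, 0]
    - [0, 0, 0]
    - [0, 0, 0]
    - [0, 0, 0]
    - [0, 0, 0]
    - [0, 0, 0]
  twist:
    - [0, 0, 0]
    - [0, 0, 0]
    - [0, 0, 0]
    - [0, 0, 0]
    - [0, 0, 0]
    - [0, 0, 0]
    - [0, 0, 0]
    - [0, 0, 0]
    - [0, 0, 0]
    - [0, 0, 0]

```text
time: 19.77
position: [0.5646, 0.2982, 0.0328]
tcp_rot: [-2.512, -1.886, -0.0]
ft_force: [-9.2, 1.0, 10.4]
gripper_width: 0.0132
grasp_force: 40.7
```

```bash
python3 st.py
```

```text
t19.77 tray mm [33.2 32.6] z 32.8 yaw -16.21 tilt [-0.03  0.05] w 0.013240766114356203 F tray [-9.1 -1.6] 10.402701070580468 tq [ 0.26  1.73 -0.04] 40.735777616500854
```

Emit:
play_rows:
  gripper: [1, 1, 1, 1, 1, 1]
  dp:
    - [-0.05, 0.01, 0]
    - [-0.05, 0.02, 0]
    - [-0.05, 0.01, 0]
    - [-0.05, 0.02, 0]
    - [-0.05, 0.01, 0]
    - [0, 0, 0]
  twist:
    - [0, 0, 0]
    - [0, 0, 0]
    - [0, 0, 0]
    - [0, 0, 0]
    - [0, 0, 0]
    - [0, 0, 0]

```text
time: 20.27
position: [0.5631, 0.2984, 0.0328]
tcp_rot: [-2.513, -1.885, -0.002]
ft_force: [-2.2, 1.4, 5.8]
gripper_width: 0.0132
grasp_force: 40.0
```

```bash
python3 st.py
```

```text
t20.27 tray mm [31.8 32.4] z 32.8 yaw -16.25 tilt [0.06 0.05] w 0.01324333905710497 F tray [-2.5  0.8] 5.7951726579737635 tq [0.12 0.24 0.04] 40.02641022205353
```

Force is nearly gone; open, rise straight up, and check.

Emit:
play_rows:
  gripper: [0, 0, 0, 0, 0, 0, 0, 0, 0, 0, 0]
  dp:
    - [0, 0, 0]
    - [0, 0, 0]
    - [0, 0, 0]
    - [0, 0, 0]
    - [0, 0, 2]
    - [0, 0, 3]
    - [0, 0, 3]
    - [0, 0, 3]
    - [0, 0, 3]
    - [0, 0, 0]
    - [0, 0, 0]
  twist:
    - [0, 0, 0]
    - [0, 0, 0]
    - [0, 0, 0]
    - [0, 0, 0]
    - [0, 0, 0]
    - [0, 0, 0]
    - [0, 0, 0]
    - [0, 0, 0]
    - [0, 0, 0]
    - [0, 0, 0]
    - [0, 0, 0]

```text
time: 21.18
position: [0.5634, 0.2981, 0.1734]
tcp_rot: [2.513, 1.884, 0.004]
ft_force: [-0.1, -0.1, -0.7]
gripper_width: 0.0422
grasp_force: 0.0
```

```bash
python3 st.py; python3 look.py w6 | grep -E "grip"; python3 -c "
import cv2
im=cv2.imread('pics/w6.png');cv2.imwrite('pics/w6c.png',cv2.resize(im[80:380,160:520],None,fx=2,fy=2))"
```

```text
t21.18 tray mm [32.2 32.2] z 173.4 yaw -16.27 tilt [0.14 0.05] w 0.04221423319923924 F tray [-0.1 -0.1] -0.7223542233826992 tq [-0.03 -0.03 -0.04] 0.0
finned_grip 0.6 [0.5601 0.3001 0.0413] [321. 227.]
canned_grip 0.93 [0.3644 0.1231 0.0433] [188. 438.]
canned_grip 0.83 [0.5289 0.2414 0.0415] [306. 298.]
canned_grip 0.61 [0.6936 0.3929 0.0362] [456.  63.]
flat_grip 0.85 [0.4672 0.2565 0.0401] [236. 300.]
```

View pics/w6c.png

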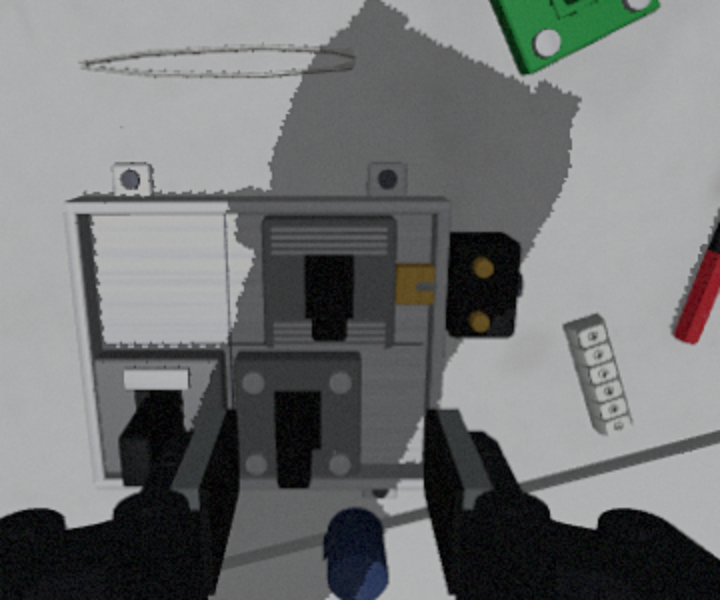

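The crop shows the finned carrier at (330,280) touching the nose at (400,283). The cans are far right at (297,405), the flat-chip carrier is near right at (160,415), and all three lie flat. The cap, tweezers and terminal look undisturbed.

```bash
python3 -c "
from workcell import r; print(r.job_done())"
```

```text
the job is handed in; nothing more can be done
None
```

The job is handed in: the finned carrier is in the test bay, pressed onto the contact at about 8–9 N for roughly 0.9 s and then released. The can carrier is far right, the flat-chip carrier is near right, and it took about 21 s in all.

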